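Mount a keyhole bench stop and screw it down

ROBOT

A 6-joint arm with a two-finger parallel gripper is mounted at the origin on a cart in front of the work surface, level with it; the furniture and walls round the work are solid. World frame = base frame: x ahead of the robot, y to its left, z up, the work surface at z = 0. Lengths are in m, angles in rad, forces in N, time in s.
With the tool pointing down it reaches from about 0.35 to 0.85 m from the base axis. Payload 8.1 kg.
Tool frame: the origin (TCP) lies between the finger pads; the fingertips stand 11 mm ahead of it and the grasp point (between the pads) lies 8 mm behind it (robot.tips_ahead is the distance from the TCP to the fingertips, in m); z points along the fingers, y is the line along which they close (so a half turn about z gives the same grasp; the last joint's range is limited). The gripper opens to 93 mm and grips with 3 to 60 N. Pads are 15 mm wide; open, the fingers measure 128 mm over their backs; the gripper's body (75 mm by 188 mm) begins 65 mm behind the grasp point.
Start: joints at [-1.416, 0.13, 1.488, -0, 1.523, -0.085], TCP at [0.143, -0.583, 0.23] pointing down, gripper open.
Joint ranges: [-2.96, 2.96], [-0.89, 2.26], [0.02, 2.5], [-1.34, 4.48], [0, 2.73], [-2.66, 2.66]. Speed limits (rad/s): [2.39, 2.39, 2.79, 3.14, 3.14, 3.14].

INTERFACE

Orientations are given as a rotation vector (axis times angle).
In Python, from plant import robot gives the robot as it stands. The module is installed in compiled form; this text tells all that it offers.
- The arm moves only by the tool move_arm, never from a script. Its argument "deltas" is one flat list of numbers, 7 for each row, row after row: the shift along the tool's x, y, z in m, then the turn, a rotation vector about the tool's x, y, z in rad, then the opening, from 0 (shut) to 1 (fully open). A call has 1 to 12 rows; each row is the pose to reach, as a shift and turn from the pose commanded when the call began, along the tool's axes at that moment; what a row does not reach only later rows make up. A row lasts 1/8 s, in which the tool goes at most 62.5 mm and 10.7 degrees, less where a joint would pass 70% of its speed; a pose out of reach is approached as far as the arm can. A call with a gripper value outside its range is refused whole. The fingers move at their own pace and stop on an object; "squeeze" is the grip in N (left out, the last holds). Time passes only in rows, so rows that repeat a pose let the fingers close. It gives the time, the measured TCP pose, the force, the opening and the grip force at its end, in the units of the state.
- robot.read_state(): the state, without advancing time (a new reading comes with each control period).
- robot.read_camera(name): name is "side" or "top" or "wrist"; returns (picture, depth): 420x560x3 uint8, red, green, blue; 420x560 float32, m along the optical axis (not along the pixel's ray), 0 where there is no reading.
- robot.camera_model(name): a dict with "K" (3x3 intrinsics, pixels), "R" (3x3) and "t" (3): a world point X has camera coordinates R X + t; the wrist camera has in their place "tool_from_camera" (4x4, takes a point from camera to tool coordinates, whose origin is the TCP and whose axes are the flange's). Camera axes: x right, y down, z forward; pixel columns grow to the right and rows downward; lengths in m; the calibration is good to about 2 mm. A picture is of the moment at which its call begins: read the wrist's pose just before it. camera_model takes no time and is no camera call.
- robot.close_job(): hands the job in; it is judged then, once.
Trained networks look in the newest picture that a camera, given by its name, has taken for a name from the list of things; names that differ only in an ending like _2 or _b are one class to them, and where a whole thing is asked for, a point or a joint stands for the part that bears it (a point fixed in the world has none). Each returns a list of dicts, best first, with "confidence" (0 to 1); they miss things now and then, are a little off and sometimes report something else, mostly with a low value. They report only what shows in the picture. A call takes as long as a camera call.
- robot.recognise(camera, label): "uv" ([column, row] in pixels, amid what is visible of it).
The state is a dict: "t": time; "q": joint angles; "dq": joint speeds; "joint_torque": joint torques, N m; "tool_pos": TCP position; "orientation": TCP orientation; "force": force on the tool from outside, world axes, zero at the start; "wrist_torque": the same for the moment, N m; "opening": finger opening in m; "gripper_force": force on a finger pad.
Only numpy, scipy, OpenCV 4.12 (cv2) and the standard library are available. Lean on these libraries where they do the work, as an engineer would, in place of code of your own. Each camera call takes 0.05 s, during which the arm holds its last target. There are 200 camera calls.

TASK

Mount the loose bench stop on its base board: lower it between the guide rods with the big hole of its keyhole over the black knob and its wooden fence towards the robot's side, then pull it back fence first until the end of the narrow slot is home against the stud. Then screw the knob down clockwise, letting go and regripping, until it is fully tight on the plate. Leave the tape measure, sanding block and tin where they are.

Things in the scene. Friction and masses are not known exactly. Their poses are not given: they have to be found in the camera images.
- base: Plywood base board, 210 x 130 x 16 mm, fixed to the bench; origin under its centre, x along its 210 mm (away from the robot), z up. On it two steel guide rods, 8 mm thick, lie along x (x = -85 to +90 mm), centred at y = +49 and -49 mm: a 90 mm wide channel whose floor is the top of the board, z = 16 mm.
- stud (a point): Axis of the upright threaded steel stud (10 mm thick) where it leaves the top of the base board, at x = +15, y = 0, z = 16 mm of the board; same axes as the board.
- knob_grip (a point): On the axis of the knurled black round knob on that stud (40 mm across, 40 mm tall), 26 mm above its underside and 14 mm below its top: the height to grip it, at any yaw. Its underside is 20 mm above the board at joint 0 and ends 12 mm above it (on the plate).
- knob (a joint): Turn of the knob in rad, 0 to 6.4, starting at 0.3 to 1.0. Grows as it turns clockwise seen from above; the knob sinks 1.3 mm per rad (8 mm a turn). It meets the 12 mm plate at about 6.15 and a firm stop ends it at 6.4. It stays where it is left and turns easily (0.06 N m) until it meets the plate.
- stop_grip (a point): Centre of the loose stop's wooden fence, 16 mm thick (x), 84 mm wide (y), 48 mm tall, upright across one end of its aluminium plate; grip it across the 16 mm. 36 mm above the plate's underside. x runs from the fence along the plate, z up. Plate 143 x 84 x 12 mm, x = -8 to +135 mm here. Weight about 0.28 kg.
- stop_hole (a point): Centre of the keyhole's 50 mm round through hole, on the plate's underside, 57 mm in +x from stop_grip and 36 mm below it; same axes. On its +x side the hole opens into a slot 16 mm wide, which ends 43 mm from the hole's centre.
- stop_seat (a point): Point on the plate's underside where the stud's axis lies when the end of the slot touches the stud: 38 mm in +x from stop_hole (95 mm from stop_grip); same axes. Mounted, it coincides with stud with both x axes the same way, so the fence stands on the stud's -x side.
- tape_c (a point): Black tape measure, 94 x 139 x 41 mm, lying on the bench; point at its middle. A bystander.
- sander_c (a point): Cork sanding block, 60 x 97 x 26 mm; point at its middle. A bystander.
- tin_c (a point): Round lidded tin, 69 mm across, 59 mm tall; point at its middle. A bystander.

How it is judged:
On the way, in this order (a step that is already met when the one before it is completed fails the run):
1. the stop lies flat in the channel, pulled home with the stud at the end of its slot, the knob still loose (horizontal distance between stop_seat and stud below 0.007 m and distance between stop_seat and stud below 0.008 m and angle between stop_seat's own z axis and vertical below 0.04 rad and angle between the x axis of stop_seat and the x axis of stud, either way round below 0.12 rad and x of stop_grip in the frame of stud below -0.08 m and value of joint knob below 3 rad), for 0.2 s.
2. the knob is screwed down tight (value of joint knob above 6.15 rad), for 0.2 s.
At the end, for the whole second after the job is handed in: Stop flat on the board between the rods (tilt < 0.04 rad, in line within 0.12 rad, fence on the stud's -x side), slot end home on the stud (seat point within 7 mm in plan, 8 mm in all), knob past 6.15 rad, pressing on the plate, all at rest and bystanders within 30 mm of where they were (horizontal distance between stop_seat and stud below 0.007 m and distance between stop_seat and stud below 0.008 m and angle between stop_seat's own z axis and vertical below 0.04 rad and angle between the x axis of stop_seat and the x axis of stud, either way round below 0.12 rad and x of stop_grip in the frame of stud below -0.08 m and value of joint knob above 6.15 rad and velocity of joint knob below 0.05 rad/s); the robot touches nothing.
It fails at once if the tape measure is moved by more than 30 mm (distance of tape_c from where it was at the start of the episode above 0.03 m).
It fails at once if the sanding block is moved by more than 30 mm (distance of sander_c from where it was at the start of the episode above 0.03 m).
It fails at once if the tin is moved by more than 30 mm (distance of tin_c from where it was at the start of the episode above 0.03 m).
It also fails if it takes over 72 s, if anything falls off the work surface, if the arm or the gripper's body presses on something with over 40 N, if the wrist force passes 120 N, or if a joint passes its speed limit or range.

## Working session

There is one attempt and no reset: what is moved stays moved. The work goes in short steps, Python scripts to look and compute and a tool call to move; the robot and the scene stay as the last step left them, time stands still between calls to the robot, and variables do not carry over. Pictures are saved under pics/ and viewed, at most 10 in all, crops included, and the job is handed in when it is done.

Besides the shell and the picture viewer there is one more tool, called after "Emit:" as name(argument=value, ...) on one line, values as JSON. move_arm: Moves the arm, as the interface text tells. Its arguments: {"type":"object","properties":{"deltas":{"type":"array","items":{"type":"number"}},"squeeze":{"type":"number"}},"required":["deltas"]}

```bash
mkdir -p pics; cat > h.py <<'E'
import numpy as np, cv2
from scipy.spatial.transform import Rotation as Ro
from plant import robot
def snap(n,f=None):
    s=robot.read_state(); im,d=robot.read_camera(n)
    if f: cv2.imwrite('pics/'+f,im[:,:,::-1])
    m=robot.camera_model(n); K=np.array(m['K'])
    v,u=np.mgrid[0:420,0:560]
    P=np.stack([(u-K[0,2])/K[0,0]*d,(v-K[1,2])/K[1,1]*d,d],-1)
    if n=='wrist':
        T=np.array(m['tool_from_camera']); P=P@T[:3,:3].T+T[:3,3]
        P=P@Ro.from_rotvec(s['orientation']).as_matrix().T+s['tool_pos']
    else:
        R=np.array(m['R']);t=np.array(m['t']); P=(P-t)@R
    P[d==0]=np.nan
    return im,P,s
E
python3 - <<'E'
from h import *
for n in('top','side'):
    im,P,s=snap(n,n+'0.png'); np.save(n+'.npy',P)
    for l in('base','knob_grip','stop_grip','stop_hole','tape_c','sander_c','tin_c'):
        for r in robot.recognise(n,l)[:2]:
            u,v=map(int,r['uv']); print(n,l,r['uv'],round(r['confidence'],2),P[v,u].round(3))
print(s)
E
```

```text
top base [247.1, 223.4] 0.74 [0.543 0.183 0.019]
top knob_grip [243.1, 218.6] 0.64 [0.554 0.191 0.072]
top stop_grip [245.8, 224.2] 0.39 [0.54  0.189 0.018]
top stop_hole [384.1, 207.5] 0.95 [ 0.583 -0.236  0.009]
top tape_c [301.6, 148.2] 0.96 [0.767 0.014 0.036]
top sander_c [179.9, 263.7] 0.81 [0.427 0.387 0.031]
top tin_c [413.0, 284.1] 0.56 [ 0.351 -0.3    0.061]
side base [267.8, 261.7] 0.57 [0.553 0.201 0.02 ]
side knob_grip [263.4, 241.9] 0.59 [0.564 0.181 0.073]
side stop_grip [276.3, 163.3] 0.97 [ 0.555 -0.248  0.011]
side stop_hole [278.9, 164.6] 0.78 [ 0.548 -0.252  0.005]
side tape_c [200.5, 206.8] 0.88 [0.761 0.019 0.042]
side sander_c [312.7, 332.1] 0.83 [0.439 0.407 0.027]
side sander_c [338.7, 153.2] 0.73 [ 0.346 -0.273  0.042]
side tin_c [337.6, 150.5] 0.86 [ 0.351 -0.274  0.053]
{'t': 0.4, 'q': array([-1.41641925e+00,  1.30513624e-01,  1.48834637e+00, -3.74666432e-05,
        1.52298719e+00, -8.53621888e-02]), 'dq': array([-0.00025172, -0.00036013, -0.0002474 , -0.00063658,  0.00108391,
       -0.00064393]), 'joint_torque': array([-8.88723971e-04, -5.58981657e+01, -4.91326225e+01,  7.66087160e-02,
        2.64309923e-02, -7.98136034e-05]), 'tool_pos': array([ 0.14248943, -0.58276468,  0.22948683]), 'orientation': array([-3.11879771e+00, -3.75652905e-01,  7.25380481e-05]), 'force': array([-0.7774944 , -0.44977243, -0.25890009]), 'wrist_torque': array([-0.047379  , -0.01748464,  0.00755613]), 'gripper_force': 0.0, 'opening': 0.09312784520963005}
```

View pics/top0.png

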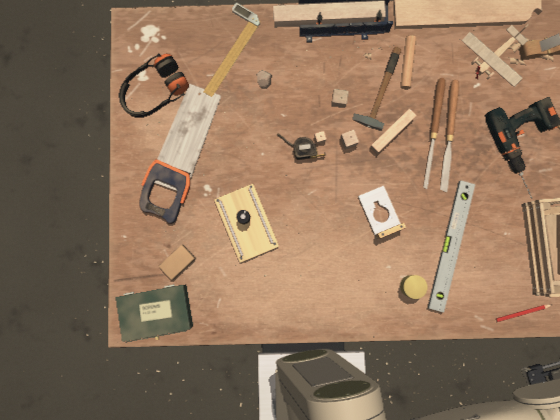

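View pics/side0.png

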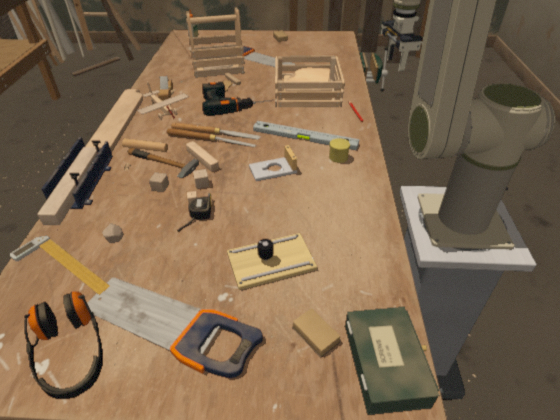

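Top view: the board with its black knob is near (245,222) and the stop near (381,211), with its fence at the robot side (391,231). The side view agrees. Next I'll get coarse poses from the depth.

```bash
python3 - <<'E'
from h import *
for n in('top','side'):
    P=np.load(n+'.npy')
    def sel(c,r,z0,z1):
        with np.errstate(invalid='ignore'): m=(np.hypot(P[...,0]-c[0],P[...,1]-c[1])<r)&(P[...,2]>z0)&(P[...,2]<z1)
        return P[m]
    for nm,c,r,z0,z1 in(('fence',(.53,-.25),.13,.03,.08),('plate',(.56,-.24),.12,.006,.02),('base',(.54,.19),.14,.012,.03),('knob',(.55,.19),.05,.06,.1)):
        Q=sel(c,r,z0,z1)
        if len(Q)<5: continue
        (x,y),(w,h),a=cv2.minAreaRect(Q[:,:2].astype(np.float32)*1000)
        print(n,nm,len(Q),Q.mean(0).round(4),(round(x),round(y),round(w),round(h),round(a,1)),np.percentile(Q[:,2],[5,50,95]).round(3))
m=robot.camera_model('wrist');print(m)
E
```

```text
top fence 167 [ 0.508  -0.2414  0.0584] (509, -243, 16, 83, 20.9) [0.049 0.059 0.065]
top plate 987 [ 0.5744 -0.2223  0.0114] (564, -243, 223, 225, 66.7) [0.007 0.011 0.017]
top base 2388 [0.5436 0.1858 0.0174] (557, 158, 210, 193, 21.2) [0.013 0.017 0.024]
top knob 157 [0.5584 0.1922 0.074 ] (558, 192, 38, 39, 89.1) [0.067 0.074 0.08 ]
side fence 171 [ 0.5076 -0.2368  0.0521] (508, -246, 19, 87, 20.8) [0.033 0.057 0.064]
side plate 595 [ 0.5724 -0.2172  0.0129] (566, -261, 187, 190, 7.6) [0.007 0.013 0.017]
side base 2767 [0.5439 0.1949 0.0181] (545, 184, 210, 136, 20.8) [0.015 0.018 0.025]
side knob 211 [0.5586 0.196  0.0736] (559, 193, 38, 42, 3.3) [0.062 0.075 0.079]
{'K': array([[329.04537107,   0.        , 279.18425742],
       [  0.        , 329.04537107, 212.28611676],
       [  0.        ,   0.        ,   1.        ]]), 'tool_from_camera': array([[-3.63181610e-04, -9.59360839e-01, -2.82181943e-01,
         7.78286421e-02],
       [ 9.99999471e-01, -6.19937551e-04,  8.20613779e-04,
         3.60226152e-04],
       [-9.62199906e-04, -2.82181496e-01,  9.59360557e-01,
        -1.54497343e-01],
       [ 0.00000000e+00,  0.00000000e+00,  0.00000000e+00,
         1.00000000e+00]])}
```

```bash
cat >> h.py <<'E'
def tgt(yawx_deg):  # tool down, tool x at this world yaw
    a=np.radians(yawx_deg); x=np.array([np.cos(a),np.sin(a),0]); z=np.array([0,0,-1.]); return np.stack([x,np.cross(z,x),z],1)
def delta(p,yawx_deg,s=None):
    s=s or robot.read_state(); R=Ro.from_rotvec(s['orientation']).as_matrix()
    print('d',(R.T@(np.array(p)-s['tool_pos'])).round(4), Ro.from_matrix(R.T@tgt(yawx_deg)).as_rotvec().round(4),'t',s['t'],'yawx',np.degrees(np.arctan2(R[1,0],R[0,0])).round(2),'tilt',R[:,2].round(4))
E
python3 -c "
from h import *
delta((.535,-.235,.23),111)"
```

```text
d [ 4.639e-01 -2.446e-01 -4.000e-04] [-0.      0.     -1.6975] t 0.8 yawx 13.74 tilt [-0. -0. -1.]
```

Emit:
move_arm(deltas=[0.464,-0.245,0,0,0,-1.7,1,0.464,-0.245,0,0,0,-1.7,1,0.464,-0.245,0,0,0,-1.7,1,0.464,-0.245,0,0,0,-1.7,1,0.464,-0.245,0,0,0,-1.7,1,0.464,-0.245,0,0,0,-1.7,1,0.464,-0.245,0,0,0,-1.7,1,0.464,-0.245,0,0,0,-1.7,1,0.464,-0.245,0,0,0,-1.7,1,0.464,-0.245,0,0,0,-1.7,1,0.464,-0.245,0,0,0,-1.7,1,0.464,-0.245,0,0,0,-1.7,1])

```text
t: 2.3
tool_pos: [0.5343, -0.2357, 0.2297]
orientation: [1.781, 2.588, -0.0]
force: [-0.2, 1.2, -0.5]
opening: 0.0927
gripper_force: 0.0
```

```bash
python3 - <<'E'
from h import *
im,P,s=snap('wrist','w1.png'); np.save('w1.npy',P)
print(s['tool_pos'],s['q'].round(2))
def sel(c,r,z0,z1):
    with np.errstate(invalid='ignore'): return (np.hypot(P[...,0]-c[0],P[...,1]-c[1])<r)&(P[...,2]>z0)&(P[...,2]<z1)
m=sel((.508,-.243),.07,.05,.075)
Q=P[m]; print('fence',cv2.minAreaRect(Q[:,:2].astype(np.float32)*1000),np.percentile(Q[:,2],[5,50,95]).round(4))
hsv=cv2.cvtColor(im,cv2.COLOR_RGB2HSV)
m=sel((.565,-.22),.11,.007,.022)&(hsv[...,1]<60)&(hsv[...,2]>120)
m=(cv2.morphologyEx(m.astype(np.uint8),cv2.MORPH_OPEN,np.ones((3,3)))>0)
Q=P[m]; print('plate',len(Q),cv2.minAreaRect(Q[:,:2].astype(np.float32)*1000),np.percentile(Q[:,2],[5,50,95]).round(4))
print('bench',np.nanmedian(P[sel((.56,-.22),.25,-.01,.006)][:,2]))
delta((.508,-.243,.1),111)
E
```

```text
[ 0.53426629 -0.23574091  0.22974487] [-0.5   0.09  1.53 -0.    1.52 -0.87]
fence ((507.34686279296875, -246.08656311035156), (16.11199188232422, 83.14344787597656), 21.058156967163086) [0.0576 0.0595 0.0607]
plate 5829 ((573.9759521484375, -220.75527954101562), (126.83846282958984, 82.78130340576172), 20.96271324157715) [0.0102 0.0115 0.0127]
bench -0.0004556969314799125
d [ 0.0026 -0.0272  0.1298] [-0.      0.0002 -0.0008] t 2.35 yawx 110.95 tilt [ 0.e+00 -2.e-04 -1.e+00]
```

View pics/w1.png

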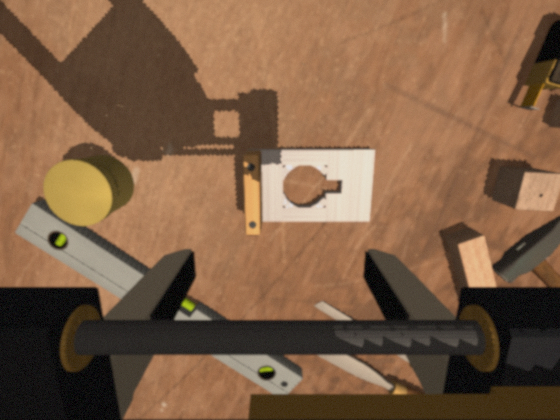

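Wrist view: the fence stands at (252,195), with the keyhole plate to its right (hole at (304,186), slot towards +x). Sizes and height check out. Next, the same measurement over the board.

Emit:
move_arm(deltas=[0.4,0.15,0,0,0,0,1,0.4,0.15,0,0,0,0,1,0.4,0.15,0,0,0,0,1,0.4,0.15,0,0,0,0,1,0.4,0.15,0,0,0,0,1,0.4,0.15,0,0,0,0,1,0.4,0.15,0,0,0,0,1,0.4,0.15,0,0,0,0,1,0.4,0.15,0,0,0,0,1,0.4,0.15,0,0,0,0,1])

```text
t: 3.6
tool_pos: [0.531, 0.1909, 0.2297]
orientation: [1.779, 2.589, -0.0]
force: [-0.5, -0.5, 1.2]
opening: 0.0929
gripper_force: 0.0
```

```bash
python3 - <<'E'
from h import *
im,P,s=snap('wrist','w2.png'); np.save('w2.npy',P)
print(s['tool_pos'],s['q'].round(2))
def sel(c,r,z0,z1):
    with np.errstate(invalid='ignore'): return (np.hypot(P[...,0]-c[0],P[...,1]-c[1])<r)&(P[...,2]>z0)&(P[...,2]<z1)
for nm,c,r,z0,z1 in(('base',(.545,.185),.14,.011,.03),('rods',(.545,.185),.14,.021,.03),('knobtop',(.558,.192),.04,.068,.085)):
    m=cv2.morphologyEx(sel(c,r,z0,z1).astype(np.uint8),cv2.MORPH_OPEN,np.ones((3,3)))>0
    Q=P[m]; print(nm,len(Q),cv2.minAreaRect(Q[:,:2].astype(np.float32)*1000),np.percentile(Q[:,2],[5,50,95]).round(4),Q.mean(0).round(4))
    if nm=='knobtop': print(cv2.minEnclosingCircle(Q[:,:2].astype(np.float32)*1000))
E
```

```text
[0.53100055 0.19090509 0.22971412] [ 0.25  0.03  1.59 -0.    1.52 -0.11]
base 18319 ((544.5438842773438, 184.89942932128906), (210.20213317871094, 129.59266662597656), 21.008333206176758) [0.0143 0.0157 0.0231] [0.5412 0.1891 0.0164]
rods 1957 ((546.7452392578125, 185.84510803222656), (180.99078369140625, 105.0260009765625), 20.98997688293457) [0.0215 0.023  0.0244] [0.5458 0.19   0.023 ]
knobtop 1272 ((558.5661010742188, 190.73117065429688), (39.827388763427734, 38.92097473144531), 15.935080528259277) [0.0722 0.0745 0.0758] [0.5577 0.1914 0.0743]
((558.3543090820312, 190.3863983154297), 20.667888641357422)
```

View pics/w2.png

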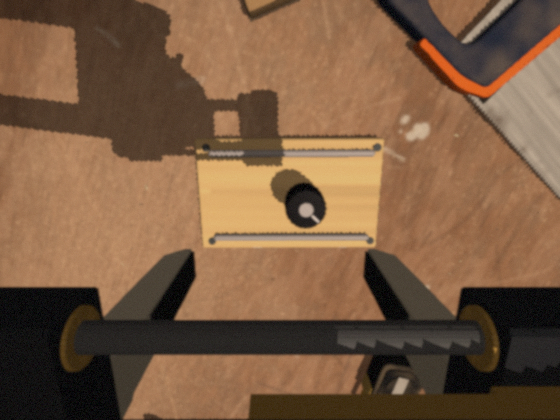

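Wrist view: the board spans about (196–384, 137–248) and the knob is at (305,206). The pose agrees: yaw is 21.0° and the stud is at (0.5585, 0.1903). Next I'll grasp the fence.

```bash
python3 -c "
from h import *
delta((.5073,-.2461,.11),111);delta((.5073,-.2461,.032),111)"
```

```text
d [-0.3995 -0.1788  0.1198] [0.0001 0.0002 0.    ] t 3.65 yawx 111.0 tilt [ 1.e-04 -2.e-04 -1.e+00]
d [-0.3995 -0.1788  0.1978] [0.0001 0.0002 0.    ] t 3.65 yawx 111.0 tilt [ 1.e-04 -2.e-04 -1.e+00]
```

Emit:
move_arm(deltas=[-0.4,-0.179,0.06,0,0,0,1,-0.4,-0.179,0.06,0,0,0,1,-0.4,-0.179,0.06,0,0,0,1,-0.4,-0.179,0.06,0,0,0,1,-0.4,-0.179,0.06,0,0,0,1,-0.4,-0.179,0.06,0,0,0,1,-0.4,-0.179,0.06,0,0,0,1,-0.4,-0.179,0.12,0,0,0,1,-0.4,-0.179,0.12,0,0,0,1,-0.4,-0.179,0.12,0,0,0,1])

```text
t: 4.9
tool_pos: [0.5082, -0.2453, 0.1111]
orientation: [1.777, 2.59, 0.0]
force: [-0.2, 0.5, 0.4]
opening: 0.0931
gripper_force: 0.0
```

```bash
python3 -c "
from h import *
delta((.5073,-.2461,.032),111)"
```

```text
d [-0.0004 -0.0011  0.0791] [0.0005 0.0003 0.0019] t 4.9 yawx 111.11 tilt [ 5.e-04 -1.e-04 -1.e+00]
```

Emit:
move_arm(deltas=[0,-0.0005,0.04,0,0,0,1,0,-0.0005,0.079,0,0,0,1,0,-0.0005,0.079,0,0,0,1,0,-0.0005,0.079,0,0,0,0,0,-0.0005,0.079,0,0,0,0,0,-0.0005,0.079,0,0,0,0,0,-0.0005,0.079,0,0,0,0,0,-0.0005,0.079,0,0,0,0,0,-0.0005,0.079,0,0,0,0,0,-0.0005,0.079,0,0,0,0], squeeze=50)

```text
t: 6.15
tool_pos: [0.5075, -0.2453, 0.0305]
orientation: [-1.776, -2.591, 0.0]
force: [0.3, -0.6, 0.4]
opening: 0.0274
gripper_force: 0.0
```

```bash
python3 -c "
from h import *
s=robot.read_state();print(s['tool_pos'],s['opening'],s['gripper_force'],s['force'])
a=s['tool_pos']
# fence centre relative to TCP measured before: shift to lowering pose
t=np.array([.5053,.1699]); f=np.array([.5073,-.2461])
print('bias',a[:2]-f)
delta((.5053,.1699,.16),111)"
```

```text
[ 0.50745515 -0.24526839  0.03052186] 0.027411217956308315 0.0 [ 0.29955592 -0.55856616  0.44565488]
bias [0.00015515 0.00083161]
d [ 0.388   0.1477 -0.1294] [-0.0001 -0.0002  0.0025] t 6.15 yawx 111.14 tilt [-2.e-04  1.e-04 -1.e+00]
```

Emit:
move_arm(deltas=[0,0,0,0,0,0,0,0,0,0,0,0,0,0,0,0,0,0,0,0,0,0,0,0,0,0,0,0,0,0,-0.01,0,0,0,0,0,0,-0.04,0,0,0,0,0,0,-0.08,0,0,0,0,0,0,-0.13,0,0,0,0,0,0,-0.13,0,0,0,0], squeeze=50)

```text
t: 7.28
tool_pos: [0.5103, -0.2469, 0.1665]
orientation: [1.771, 2.584, 0.001]
force: [0.8, -0.4, -3.0]
opening: 0.0156
gripper_force: 50.0
```

```bash
python3 -c "
from h import *
s=robot.read_state();print(s['tool_pos'],s['opening'],s['gripper_force'],s['force'])
delta((.5053,.1699+.0008,.16),111)"
```

```text
[ 0.51032371 -0.24693964  0.16654526] 0.015642205990858065 49.998310804367065 [ 0.8273329  -0.37486918 -2.95834154]
d [0.3914 0.1459 0.0045] [0.0057 0.0074 0.0025] t 7.275 yawx 111.14 tilt [ 0.008  -0.0048 -1.    ]
```

Emit:
move_arm(deltas=[0.05,0.019,0,0,0,0,0,0.1,0.038,0,0,0,0.0025,0,0.15,0.057,0,0,0,0.0025,0,0.2,0.076,0,0,0,0.0025,0,0.25,0.095,0,0,0,0.0025,0,0.3,0.114,0,0,0,0.0025,0,0.35,0.133,0,0,0,0.0025,0,0.375,0.143,0,0,0,0.0025,0,0.389,0.148,0,0,0,0.0025,0,0.389,0.148,0,0,0,0.0025,0,0.389,0.148,0,0,0,0.0025,0,0.389,0.148,0,0,0,0.0025,0])

```text
t: 8.78
tool_pos: [0.5054, 0.1697, 0.1606]
orientation: [1.781, 2.588, -0.0]
force: [-0.0, -0.4, -3.2]
opening: 0.0157
gripper_force: 50.0
```

```bash
python3 - <<'E'
from h import *
im,P,s=snap('wrist','w3.png'); 
print(s['tool_pos'],s['opening'],s['gripper_force'],s['force'])
delta((.5053,.1707,.1),111)
m=np.isfinite(P[...,2])&(P[...,2]>.11)&(P[...,2]<.25)
# held plate: top should be underside+12
R=Ro.from_rotvec(s['orientation']).as_matrix(); L=(P-s['tool_pos'])@R
with np.errstate(invalid='ignore'): k=(abs(L[...,0])<.06)&(L[...,1]>.012)&(L[...,1]<.16)&(L[...,2]>.0)&(L[...,2]<.05)
Q=L[k]; print(len(Q)); A=np.c_[Q[:,:2],np.ones(len(Q))]; c,*_=np.linalg.lstsq(A,Q[:,2],rcond=None); print('plane',c.round(4))
print(cv2.minAreaRect(Q[:,:2].astype(np.float32)*1000))
im2,P2,_=snap('side','s3.png')
E
```

```text
[0.50543548 0.16974717 0.16057609] 0.015686593667434055 49.99822497367859 [-0.0346737  -0.38008958 -3.20163392]
d [0.0008 0.0001 0.0607] [-0.      0.0002 -0.0015] t 8.825 yawx 110.92 tilt [ 0.e+00 -2.e-04 -1.e+00]
18865
plane [0.004  0.0031 0.0194]
((-0.02510833740234375, 73.7702865600586), (82.64974975585938, 123.54811096191406), 0.07762785255908966)
```

View pics/w3.png

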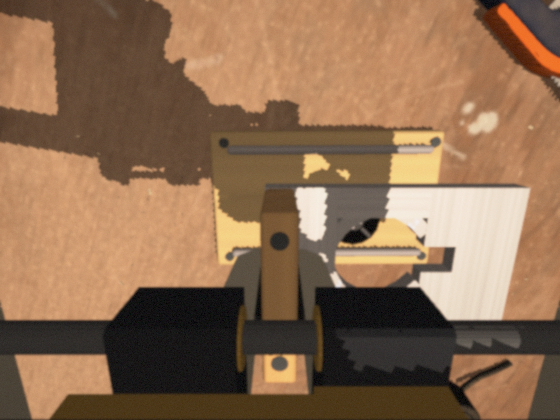

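Wrist view: the stop is held level, its plate at (265–527, 185–320), with the knob visible below through the hole at (355,232). I'll lower it most of the way and check the forces.

Emit:
move_arm(deltas=[0.0004,0,0.03,0,0,0,0,0.0004,0,0.05,0,0,0,0,0.0004,0,0.065,0,0,0,0,0.0004,0,0.08,0,0,0,0,0.0004,0,0.09,0,0,0,0,0.0004,0,0.1,0,0,0,0,0.0004,0,0.1,0,0,0,0])

```text
t: 9.75
tool_pos: [0.5046, 0.1712, 0.0598]
orientation: [-1.779, -2.588, 0.002]
force: [-0.2, -0.1, -3.9]
opening: 0.0158
gripper_force: 50.0
```

Emit:
move_arm(deltas=[0,0,0.005,0,0,0,0,0,0,0.01,0,0,0,0,0,0,0.0125,0,0,0,0,0,0,0.0135,0,0,0,0,0,0,0.0135,0,0,0,0])

```text
t: 10.38
tool_pos: [0.5052, 0.1713, 0.0472]
orientation: [1.779, 2.589, 0.0]
force: [-0.5, -1.3, -2.9]
opening: 0.0161
gripper_force: 50.0
```

Emit:
move_arm(deltas=[0,-0.005,0.0005,0,0,0,0,0,-0.012,0.0005,0,0,0,0,0,-0.02,0.0005,0,0,0,0,0,-0.028,0.0005,0,0,0,0,0,-0.034,0.0005,0,0,0,0,0,-0.036,0.0005,0,0,0,0,0,-0.036,0.0005,0,0,0,0])

```text
t: 11.25
tool_pos: [0.4715, 0.1584, 0.0467]
orientation: [1.779, 2.589, 0.0]
force: [-0.7, -0.1, -2.6]
opening: 0.0158
gripper_force: 50.0
```

Emit:
move_arm(deltas=[0,-0.001,0,0,0,0,0,0,-0.0015,0,0,0,0,0,0,-0.002,0,0,0,0,0,0,-0.002,0,0,0,0,0])

```text
t: 11.75
tool_pos: [0.4698, 0.1577, 0.0467]
orientation: [1.779, 2.589, 0.0]
force: [0.1, 0.6, -3.6]
opening: 0.0158
gripper_force: 50.0
```

Emit:
move_arm(deltas=[0,-0.001,0.0005,0,0,0,0,0,-0.002,0.0005,0,0,0,0,0,-0.002,0.0005,0,0,0,0])

```text
t: 12.12
tool_pos: [0.4696, 0.1575, 0.0468]
orientation: [1.778, 2.587, 0.005]
force: [9.1, 3.6, -7.4]
opening: 0.0157
gripper_force: 50.0
```

Emit:
move_arm(deltas=[0,0.0015,0,0,0,0,0,0,0.0015,0,0,0,0,0.5,0,0.0015,0,0,0,0,0.5,0,0.0015,0,0,0,0,0.5,0,0.0015,0,0,0,0,0.5,0,0.0015,0,0,0,0,0.5,0,0.0015,-0.03,0,0,0,0.5,0,0.0015,-0.08,0,0,0,0.5,0,0.0015,-0.13,0,0,0,0.5,0,0.0015,-0.16,0,0,0,0.5,0,0.0015,-0.16,0,0,0,0.5])

```text
t: 13.5
tool_pos: [0.471, 0.1579, 0.2093]
orientation: [1.777, 2.586, 0.007]
force: [-0.0, -0.3, -0.5]
opening: 0.0466
gripper_force: 0.0
```

```bash
python3 - <<'E'
from h import *
im,P,s=snap('wrist','w4.png'); 
print(s['tool_pos'],s['opening'],s['q'].round(2))
def sel(c,r,z0,z1):
    with np.errstate(invalid='ignore'): return (np.hypot(P[...,0]-c[0],P[...,1]-c[1])<r)&(P[...,2]>z0)&(P[...,2]<z1)
for nm,c,r,z0,z1 in(('fence',(.47,.157),.055,.066,.085),('plate',(.54,.18),.12,.0255,.032),('knobtop',(.558,.192),.03,.068,.085)):
    m=cv2.morphologyEx(sel(c,r,z0,z1).astype(np.uint8),cv2.MORPH_OPEN,np.ones((3,3)))>0
    Q=P[m]; print(nm,len(Q),cv2.minAreaRect(Q[:,:2].astype(np.float32)*1000),np.percentile(Q[:,2],[5,50,95]).round(4),Q.mean(0).round(4))
delta((.5585,.1903,.14),111)
E
```

```text
[0.47102959 0.15793882 0.20930137] 0.046581793392552515 [ 0.22 -0.15  1.8   0.    1.48 -0.15]
fence 1571 ((469.8199768066406, 156.65963745117188), (15.666894912719727, 83.50924682617188), 20.4675350189209) [0.0739 0.0755 0.0767] [0.4688 0.1586 0.0754]
plate 5619 ((536.9760131835938, 182.08712768554688), (126.44776153564453, 83.45419311523438), 20.93876075744629) [0.0263 0.0275 0.0287] [0.5292 0.1846 0.0275]
knobtop 1483 ((557.6180419921875, 190.76303100585938), (39.383609771728516, 39.117149353027344), 16.513446807861328) [0.0717 0.0744 0.0757] [0.557  0.191  0.0742]
d [-0.0012  0.0943  0.0672] [ 0.0023  0.0004 -0.    ] t 13.55 yawx 111.0 tilt [ 2.3e-03  5.0e-04 -1.0e+00]
```

View pics/w4.png

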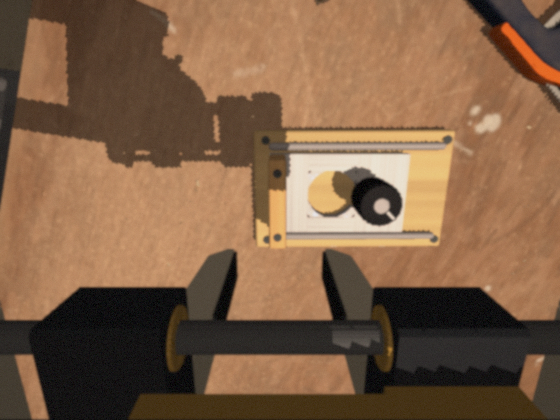

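Wrist view: the stop lies flat in the channel, fence at (277,190), with the knob (378,200) over the slot. The measured fence is within 0.5 mm of the expected seat. Now the knob.

Emit:
move_arm(deltas=[-0.001,0.03,0,0,0,-0.18,1,-0.001,0.07,0,0,0,-0.36,1,-0.001,0.094,0.03,0,0,-0.54,1,-0.001,0.094,0.067,0,0,-0.72,1,-0.001,0.094,0.067,0,0,-0.9,1,-0.001,0.094,0.067,0,0,-1.08,1,-0.001,0.094,0.067,0,0,-1.26,1,-0.001,0.094,0.067,0,0,-1.45,1,-0.001,0.094,0.067,0,0,-1.45,1,-0.001,0.094,0.067,0,0,-1.45,1,-0.001,0.094,0.067,0,0,-1.45,1])

```text
t: 14.92
tool_pos: [0.5571, 0.1902, 0.1386]
orientation: [0.381, -3.118, 0.0]
force: [-0.2, -0.3, 0.5]
opening: 0.0929
gripper_force: 0.0
```

```bash
python3 - <<'E'
from h import *
s=robot.read_state(); print(s['tool_pos'],s['opening'],s['q'].round(2))
delta((.5583,.1905,.0525),111+np.degrees(1.45))
E
```

```text
[0.55705976 0.19018221 0.13864209] 0.09290296078979488 [ 0.24  0.16  1.62  0.    1.36 -1.57]
d [-0.0013  0.      0.0861] [ 0.     -0.0007 -0.0025] t 14.925 yawx -166.07 tilt [-7.e-04 -2.e-04 -1.e+00]
```

Emit:
move_arm(deltas=[-0.001,0,0.04,0,0,0,1,-0.001,0,0.075,0,0,0,1,-0.001,0,0.086,0,0,0,1,-0.001,0,0.086,0,0,0,0,-0.001,0,0.086,0,0,0,0,-0.001,0,0.086,0,0,0,0,-0.001,0,0.086,0,0,0,0,-0.001,0,0.086,0,0,0,0,-0.001,0,0.086,0,0,0,0,-0.001,0,0.086,0,0,0,0,-0.001,0,0.086,0,0,0,0], squeeze=35)

```text
t: 16.3
tool_pos: [0.5583, 0.1909, 0.0533]
orientation: [-0.385, 3.118, 0.001]
force: [-1.8, 2.8, 2.2]
opening: 0.0396
gripper_force: 35.0
```

Emit:
move_arm(deltas=[0,0,0.0002,0,0,0.15,0,0,0,0.0004,0,0,0.3,0,0,0,0.0006,0,0,0.45,0,0,0,0.0008,0,0,0.6,0,0,0,0.001,0,0,0.75,0,0,0,0.0012,0,0,0.9,0,0,0,0.0014,0,0,1.05,0,0,0,0.0016,0,0,1.2,0,0,0,0.0018,0,0,1.35,0,0,0,0.002,0,0,1.5,0,0,0,0.0022,0,0,1.65,0,0,0,0.0024,0,0,1.8,0])

```text
t: 17.8
tool_pos: [0.5587, 0.1915, 0.051]
orientation: [-2.208, -2.234, -0.003]
force: [1.4, 6.1, 0.6]
opening: 0.0396
gripper_force: 35.0
```

Emit:
move_arm(deltas=[0,0,0.0002,0,0,0.15,0,0,0,0.0004,0,0,0.3,0,0,0,0.0006,0,0,0.45,0,0,0,0.0008,0,0,0.6,0,0,0,0.001,0,0,0.75,0,0,0,0.0012,0,0,0.9,0,0,0,0.0014,0,0,1.05,0,0,0,0.0016,0,0,1.2,0,0,0,0.0016,0,0,1.2,0])

```text
t: 18.92
tool_pos: [0.5592, 0.1913, 0.0495]
orientation: [-3.083, -0.601, -0.004]
force: [3.8, 5.2, 0.8]
opening: 0.0393
gripper_force: 35.0
```

```bash
python3 - <<'E'
from h import *
s=robot.read_state(); print({k:np.round(s[k],3) for k in('t','q','tool_pos','force','wrist_torque','opening')})
E
```

```text
{'t': np.float64(18.925), 'q': array([2.420e-01, 2.600e-01, 1.683e+00, 1.000e-03, 1.196e+00, 1.428e+00]), 'tool_pos': array([0.559, 0.191, 0.049]), 'force': array([3.848, 5.157, 0.833]), 'wrist_torque': array([ 1.043, -0.436, -0.086]), 'opening': np.float64(0.039)}
```

Emit:
move_arm(deltas=[0,0,0,0,0,0,0.8,0,0,0,0,0,0,0.8,0,0,0,0,0,0,0.8,0,0,0,0,0,0,0.8,0,0,0,0,0,-0.18,0.8,0,0,0,0,0,-0.36,0.8,0,0,0,0,0,-0.54,0.8,0,0,0,0,0,-0.72,0.8,0,0,0,0,0,-0.9,0.8,0,0,0,0,0,-1.08,0.8,0,0,0,0,0,-1.26,0.8,0,0,0,0,0,-1.44,0.8])

```text
t: 20.42
tool_pos: [0.5582, 0.1904, 0.0491]
orientation: [1.912, 2.493, -0.0]
force: [0.3, -0.5, 0.5]
opening: 0.0744
gripper_force: 0.0
```

Emit:
move_arm(deltas=[0,0,0,0,0,-0.18,0.8,0,0,0,0,0,-0.36,0.8,0,0,0,0,0,-0.54,0.8,0,0,0,0,0,-0.54,0.8,0,0,0,0,0,-0.54,0.8])

```text
t: 21.05
tool_pos: [0.5582, 0.1904, 0.0491]
orientation: [-1.192, -2.907, 0.0]
force: [0.1, 0.1, 0.4]
opening: 0.0746
gripper_force: 0.0
```

```bash
python3 - <<'E'
from h import *
im,P,s=snap('wrist','w5.png')
print({k:np.round(s[k],3) for k in('t','q','tool_pos','force','opening')})
with np.errstate(invalid='ignore'): m=(np.hypot(P[...,0]-.558,P[...,1]-.191)<.03)&(P[...,2]>.06)&(P[...,2]<.085)
Q=P[m]; print(len(Q), len(Q) and (Q.mean(0).round(4),np.percentile(Q[:,2],[5,50,95]).round(4)))
delta((.5588,.1912,.049),111)
E
```

```text
{'t': np.float64(21.05), 'q': array([ 0.242,  0.26 ,  1.684, -0.   ,  1.197, -0.55 ]), 'tool_pos': array([0.558, 0.19 , 0.049]), 'force': array([0.1  , 0.076, 0.38 ]), 'opening': np.float64(0.075)}
5433 (array([0.555 , 0.1938, 0.0698]), array([0.064 , 0.0704, 0.0716]))
d [0.0001 0.0009 0.0001] [-0.000e+00  1.000e-04  4.266e-01] t 21.1 yawx 135.44 tilt [ 0. -0. -1.]
```

Emit:
move_arm(deltas=[0,0.0009,0,0,0,0,0,0,0.0009,0,0,0,0,0,0,0.0009,0,0,0,0,0,0,0.0009,0,0,0,0,0,0,0.0009,0,0,0,0,0,0,0.0009,0.0002,0,0,0.15,0,0,0.0009,0.0004,0,0,0.3,0,0,0.0009,0.0006,0,0,0.45,0,0,0.0009,0.0008,0,0,0.6,0,0,0.0009,0.001,0,0,0.75,0,0,0.0009,0.0012,0,0,0.9,0,0,0.0009,0.0014,0,0,1.05,0], squeeze=40)

```text
t: 22.6
tool_pos: [0.5588, 0.1911, 0.0478]
orientation: [-2.489, -1.917, 0.0]
force: [-1.5, -0.7, 0.0]
opening: 0.0392
gripper_force: 40.0
```

Emit:
move_arm(deltas=[0,0,0.0002,0,0,0.15,0,0,0,0.0004,0,0,0.3,0,0,0,0.0006,0,0,0.45,0,0,0,0.0008,0,0,0.6,0,0,0,0.001,0,0,0.75,0,0,0,0.0012,0,0,0.9,0,0,0,0.0013,0,0,1.0,0,0,0,0.0013,0,0,1.0,0])

```text
t: 23.6
tool_pos: [0.5587, 0.1911, 0.0464]
orientation: [3.102, 0.497, -0.001]
force: [-2.3, -0.4, 1.5]
opening: 0.0392
gripper_force: 40.0
```

```bash
python3 - <<'E'
from h import *
s=robot.read_state(); print({k:np.round(s[k],3) for k in('t','q','tool_pos','force','wrist_torque','opening','gripper_force')})
E
```

```text
{'t': np.float64(23.6), 'q': array([0.243, 0.265, 1.683, 0.   , 1.193, 1.496]), 'tool_pos': array([0.559, 0.191, 0.046]), 'force': array([-2.297, -0.411,  1.494]), 'wrist_torque': array([-0.077,  0.248, -0.056]), 'opening': np.float64(0.039), 'gripper_force': np.float64(40.001)}
```

Emit:
move_arm(deltas=[0,0,0.0001,0,0,0.1,0,0,0,0.0003,0,0,0.2,0,0,0,0.0004,0,0,0.3,0,0,0,0.0005,0,0,0.4,0,0,0,0.0005,0,0,0.4,0])

```text
t: 24.22
tool_pos: [0.5587, 0.1911, 0.046]
orientation: [3.139, -0.126, -0.001]
force: [-2.6, -0.4, 3.4]
opening: 0.0393
gripper_force: 40.0
```

```bash
python3 - <<'E'
from h import *
s=robot.read_state(); print({k:np.round(s[k],3) for k in('t','q','tool_pos','force','wrist_torque','opening','gripper_force')})
E
```

```text
{'t': np.float64(24.225), 'q': array([0.243, 0.266, 1.683, 0.   , 1.193, 1.894]), 'tool_pos': array([0.559, 0.191, 0.046]), 'force': array([-2.59 , -0.362,  3.446]), 'wrist_torque': array([-0.064,  0.434, -0.128]), 'opening': np.float64(0.039), 'gripper_force': np.float64(40.002)}
```

Emit:
move_arm(deltas=[0,0,0.0001,0,0,0.07,0,0,0,0.0002,0,0,0.15,0,0,0,0.0002,0,0,0.15,0])

```text
t: 24.6
tool_pos: [0.5587, 0.1912, 0.046]
orientation: [3.121, -0.359, -0.001]
force: [-4.2, -1.0, 5.8]
opening: 0.0394
gripper_force: 40.0
```

```bash
python3 - <<'E'
from h import *
s=robot.read_state(); print({k:np.round(s[k],3) for k in('t','q','tool_pos','force','wrist_torque','opening','gripper_force')})
E
```

```text
{'t': np.float64(24.6), 'q': array([0.243, 0.266, 1.683, 0.   , 1.193, 2.043]), 'tool_pos': array([0.559, 0.191, 0.046]), 'force': array([-4.186, -0.996,  5.844]), 'wrist_torque': array([-0.114,  0.637, -0.12 ]), 'opening': np.float64(0.039), 'gripper_force': np.float64(40.002)}
```

Emit:
move_arm(deltas=[0,0,0,0,0,0.1,0,0,0,0,0,0,0.2,0,0,0,0,0,0,0.3,0,0,0,0,0,0,0.3,0])

```text
t: 25.1
tool_pos: [0.5597, 0.1906, 0.0462]
orientation: [3.032, -0.82, 0.003]
force: [1.5, -4.7, 3.8]
opening: 0.0395
gripper_force: 40.0
```

```bash
python3 - <<'E'
from h import *
s=robot.read_state(); print({k:np.round(s[k],4) for k in('t','q','tool_pos','force','wrist_torque','opening','gripper_force')})
E
```

```text
{'t': np.float64(25.1), 'q': array([ 2.4230e-01,  2.6610e-01,  1.6829e+00, -1.3000e-03,  1.1913e+00,
        2.3417e+00]), 'tool_pos': array([0.5597, 0.1906, 0.0462]), 'force': array([ 1.5268, -4.7244,  3.7898]), 'wrist_torque': array([-0.7513, -0.2266,  0.7721]), 'opening': np.float64(0.0395), 'gripper_force': np.float64(40.001)}
```

Emit:
move_arm(deltas=[0,0,0,0,0,0.06,0,0,0,0,0,0,0.12,0,0,0,0,0,0,0.12,0,0,0,0,0,0,0.12,0], squeeze=60)

```text
t: 25.6
tool_pos: [0.5599, 0.1903, 0.0463]
orientation: [2.978, -0.998, 0.003]
force: [1.5, -6.2, 3.0]
opening: 0.0392
gripper_force: 60.0
```

```bash
python3 - <<'E'
from h import *
s=robot.read_state(); print({k:np.round(s[k],4) for k in('t','q','tool_pos','force','wrist_torque','opening','gripper_force')})
E
```

```text
{'t': np.float64(25.6), 'q': array([ 2.4200e-01,  2.6600e-01,  1.6828e+00, -1.8000e-03,  1.1913e+00,
        2.4602e+00]), 'tool_pos': array([0.5599, 0.1903, 0.0463]), 'force': array([ 1.5173, -6.2313,  2.9558]), 'wrist_torque': array([-0.9668, -0.2746,  1.0946]), 'opening': np.float64(0.0392), 'gripper_force': np.float64(60.001)}
```

Emit:
move_arm(deltas=[0,0,0,0,0,0,0.8,0,0,0,0,0,0,0.8,0,0,0,0,0,0,0.8,0,0,0,0,0,0,0.8,0,0,-0.04,0,0,0,0.8,0,0,-0.09,0,0,0,0.8,0,0,-0.14,0,0,0,0.8,0,0,-0.19,0,0,0,0.8,0,0,-0.19,0,0,0,0.8,0,0,-0.19,0,0,0,0.8,0,0,-0.19,0,0,0,0.8])

```text
t: 26.98
tool_pos: [0.5578, 0.1909, 0.2335]
orientation: [2.974, -1.006, -0.005]
force: [-0.2, -1.1, -0.6]
opening: 0.0743
gripper_force: 0.0
```

```bash
python3 - <<'E'
from h import *
im,P,s=snap('wrist','w6.png'); 
print(s['t'],s['tool_pos'],s['force'])
def sel(c,r,z0,z1):
    with np.errstate(invalid='ignore'): return (np.hypot(P[...,0]-c[0],P[...,1]-c[1])<r)&(P[...,2]>z0)&(P[...,2]<z1)
for nm,c,r,z0,z1 in(('fence',(.47,.157),.055,.066,.085),('plate',(.54,.18),.12,.0255,.032),('knobtop',(.558,.192),.03,.062,.085)):
    m=cv2.morphologyEx(sel(c,r,z0,z1).astype(np.uint8),cv2.MORPH_OPEN,np.ones((3,3)))>0
    Q=P[m]; print(nm,len(Q),cv2.minAreaRect(Q[:,:2].astype(np.float32)*1000),np.percentile(Q[:,2],[5,50,95]).round(4))
E
```

```text
26.975 [0.55783966 0.190892   0.23347853] [-0.20447542 -1.11458976 -0.5927248 ]
fence 1226 ((469.65362548828125, 156.1544952392578), (17.01420021057129, 83.53978729248047), 20.32630157470703) [0.0682 0.0753 0.0766]
plate 5547 ((535.2037353515625, 181.72010803222656), (127.9293441772461, 84.48574829101562), 20.93743324279785) [0.0263 0.0275 0.0288]
knobtop 1200 ((558.36279296875, 190.15579223632812), (38.394981384277344, 38.32498550415039), 53.969032287597656) [0.0657 0.0674 0.0687]
```

View pics/w6.png

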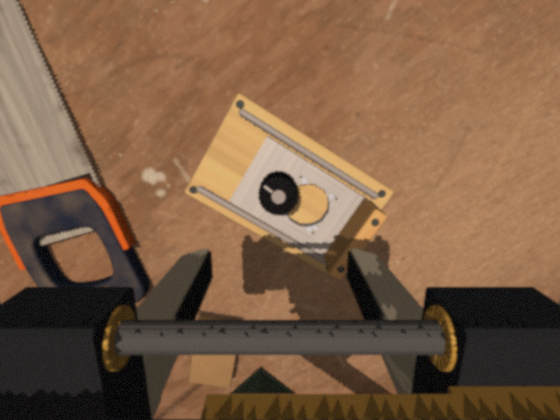

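Wrist view: the stop is still home (fence at (375,222)) and the knob (278,193) sits low, with its white mark pointing up-left at (265,187). I'll measure the turn precisely from the mark.

```bash
python3 - <<'E'
from h import *
m=robot.camera_model('wrist');K=m['K'];T=m['tool_from_camera']
out=[]
for f,p,yaw,z in(('w2',(.5310,.1909,.2297),111.0,.0745),('w4',(.4710,.1579,.2093),111.0,.0745),('w6',(.55784,.19089,.23348),None,.0675)):
    if yaw is None: R=Ro.from_rotvec([2.974,-1.006,-.005]).as_matrix()
    else: R=tgt(yaw)
    im=cv2.imread(f'pics/{f}.png',0).astype(float)
    v,u=np.mgrid[0:420,0:560]
    d=np.stack([(u-K[0,2])/K[0,0],(v-K[1,2])/K[1,1],np.ones(u.shape)],-1)@(R@T[:3,:3]).T
    o=R@T[:3,3]+p
    P=o+d*((z-o[2])/d[...,2])[...,None]
    r=np.hypot(P[...,0]-.5583,P[...,1]-.1903); a=np.arctan2(P[...,1]-.1903,P[...,0]-.5583)
    k=(r>.009)&(r<.016); w=np.where(k&(im>120),im-100,0)
    ang=np.degrees(np.angle((w*np.exp(1j*a)).sum())); out.append(ang); 
    c=(r<.007)&(im>120); print(f,ang.round(1),(w>0).sum(),'cap',P[c].mean(0).round(4))
print('turn rad',np.radians((out[1]-out[2])%360),np.radians((out[0]-out[2])%360))
E
```

```text
w2 -15.9 21 cap [0.5591 0.1909 0.0745]
w4 -18.5 26 cap [0.5585 0.1906 0.0745]
w6 14.9 20 cap [0.5581 0.1903 0.0675]
turn rad 5.699790523338922 5.744647547092124
```

The turn of about 5.7 rad leaves the final value uncertain, so I'll regrip at full force and tighten once more.

Emit:
move_arm(deltas=[0,0,0.04,0,0,-0.18,0.8,0,0,0.08,0,0,-0.36,0.8,0,0,0.1,0,0,-0.54,0.8,0,0,0.1,0,0,-0.72,0.8,0,0,0.1,0,0,-0.9,0.8,0,0,0.1,0,0,-1.08,0.8,0,0,0.1,0,0,-1.26,0.8,0,0,0.1,0,0,-1.4,0.8,0,0,0.1,0,0,-1.4,0.8,0,0,0.1,0,0,-1.4,0.8])

```text
t: 28.28
tool_pos: [0.5585, 0.191, 0.135]
orientation: [-2.927, -1.142, 0.002]
force: [-0.4, 0.0, 0.1]
opening: 0.0743
gripper_force: 0.0
```

```bash
python3 - <<'E'
from h import *
s=robot.read_state(); R=Ro.from_rotvec(s['orientation']).as_matrix(); print(s['q'].round(2))
delta((.5585,.1904,.045),np.degrees(np.arctan2(R[1,0],R[0,0])))
E
```

```text
[ 0.24  0.17  1.62 -0.    1.35  1.07]
d [-0.0003  0.0005  0.09  ] [-0.0006  0.0011 -0.    ] t 28.275 yawx 42.64 tilt [-1.2e-03 -3.0e-04 -1.0e+00]
```

Emit:
move_arm(deltas=[0,0.0005,0.04,0,0,0,0.8,0,0.0005,0.08,0,0,0,0.8,0,0.0005,0.089,0,0,0,0.8,0,0.0005,0.089,0,0,0,0.8,0,0.0005,0.089,0,0,0,0,0,0.0005,0.089,0,0,0,0,0,0.0005,0.089,0,0,0,0,0,0.0005,0.089,0,0,0,0,0,0.0005,0.089,0,0,0,0,0,0.0005,0.089,0,0,0.0,0,0,0.0005,0.089,0,0,0.06,0,0,0.0005,0.089,0,0,0.12,0], squeeze=60)

```text
t: 29.78
tool_pos: [0.5589, 0.1911, 0.0473]
orientation: [2.988, 0.97, -0.001]
force: [-6.5, 0.6, 10.1]
opening: 0.0393
gripper_force: 60.0
```

```bash
python3 - <<'E'
from h import *
s=robot.read_state(); print({k:np.round(s[k],4) for k in('t','q','tool_pos','force','wrist_torque','opening','gripper_force')})
E
```

```text
{'t': np.float64(29.775), 'q': array([ 2.4280e-01,  2.6470e-01,  1.6822e+00, -3.0000e-04,  1.1953e+00,
        1.1856e+00]), 'tool_pos': array([0.5589, 0.1911, 0.0473]), 'force': array([-6.4739,  0.6329, 10.1217]), 'wrist_torque': array([0.1634, 1.1131, 1.7964]), 'opening': np.float64(0.0393), 'gripper_force': np.float64(60.0372)}
```

Emit:
move_arm(deltas=[0,0,0,0,0,0.08,0,0,0,0,0,0,0.16,0,0,0,0,0,0,0.24,0,0,0,0,0,0,0.32,0,0,0,0,0,0,0.4,0,0,0,0,0,0,0.4,0])

```text
t: 30.52
tool_pos: [0.5602, 0.1914, 0.0476]
orientation: [-3.121, -0.359, -0.004]
force: [0.8, 3.4, 5.0]
opening: 0.039
gripper_force: 60.0
```

```bash
python3 - <<'E'
from h import *
s=robot.read_state(); print({k:np.round(s[k],4) for k in('t','q','tool_pos','force','wrist_torque','opening','gripper_force')})
E
```

```text
{'t': np.float64(30.525), 'q': array([2.4260e-01, 2.6500e-01, 1.6814e+00, 1.0000e-04, 1.1930e+00,
       1.5842e+00]), 'tool_pos': array([0.5602, 0.1914, 0.0476]), 'force': array([0.8475, 3.3993, 5.0276]), 'wrist_torque': array([ 0.5634, -0.1564,  1.0772]), 'opening': np.float64(0.039), 'gripper_force': np.float64(60.0017)}
```

Torque rose to 1.8 N m within 0.1 rad and then the grip slipped, so the knob is at the firm stop. Next I'll release and lift clear.

Emit:
move_arm(deltas=[0,0,0,0,0,0,0.8,0,0,0,0,0,0,0.8,0,0,0,0,0,0,0.8,0,0,0,0,0,0,0.8,0,0,-0.04,0,0,0,0.8,0,0,-0.09,0,0,0,0.8,0,0,-0.14,0,0,0,0.8,0,0,-0.19,0,0,0,0.8,0,0,-0.19,0,0,0,0.8,0,0,-0.19,0,0,0,0.8,0,0,-0.19,0,0,0,0.8])

```text
t: 31.9
tool_pos: [0.5582, 0.1905, 0.2345]
orientation: [3.121, 0.356, -0.006]
force: [-0.8, 0.0, -0.7]
opening: 0.0742
gripper_force: 0.0
```

```bash
python3 - <<'E'
from h import *
im,P0,s=snap('wrist','w7.png'); print(s['t'],s['tool_pos'])
m=robot.camera_model('wrist');K=m['K'];T=m['tool_from_camera']
def sel(P,c,r,z0,z1):
    with np.errstate(invalid='ignore'): return (np.hypot(P[...,0]-c[0],P[...,1]-c[1])<r)&(P[...,2]>z0)&(P[...,2]<z1)
for nm,c,r,z0,z1 in(('fence',(.47,.157),.055,.066,.085),('plate',(.54,.18),.12,.0255,.032),('knobtop',(.558,.192),.015,.062,.085)):
    Q=P0[cv2.morphologyEx(sel(P0,c,r,z0,z1).astype(np.uint8),cv2.MORPH_OPEN,np.ones((3,3)))>0]
    print(nm,len(Q),cv2.minAreaRect(Q[:,:2].astype(np.float32)*1000),Q[:,2].mean().round(4))
Pw=np.load('w2.npy');print('knob top at start',Pw[sel(Pw,(.558,.192),.015,.062,.085)][:,2].mean())
for f,p,R,z in(('w2',(.5310,.1909,.2297),tgt(111),.0745),('w6',(.55784,.19089,.23348),Ro.from_rotvec([2.974,-1.006,-.005]).as_matrix(),.0675),('w7',s['tool_pos'],Ro.from_rotvec(s['orientation']).as_matrix(),.0675)):
    im=cv2.imread(f'pics/{f}.png',0).astype(float); v,u=np.mgrid[0:420,0:560]
    d=np.stack([(u-K[0,2])/K[0,0],(v-K[1,2])/K[1,1],np.ones(u.shape)],-1)@(R@T[:3,:3]).T
    o=R@T[:3,3]+p; P=o+d*((z-o[2])/d[...,2])[...,None]
    r=np.hypot(P[...,0]-.5585,P[...,1]-.1903); c=(r<.007)&(im>120); cc=P[c].mean(0)
    r=np.hypot(P[...,0]-cc[0],P[...,1]-cc[1]); a=np.arctan2(P[...,1]-cc[1],P[...,0]-cc[0])
    for th in(100,120,140):
        w=np.where((r>.010)&(r<.0165)&(im>th),im-th,0); print(f,th,np.degrees(np.angle((w*np.exp(1j*a)).sum())).round(1),end=' ')
    print()
E
```

```text
31.9 [0.55819176 0.19047025 0.23445545]
fence 1296 ((469.815673828125, 156.3641815185547), (16.728071212768555, 83.57923889160156), 21.13017463684082) 0.0745
plate 5555 ((535.352783203125, 181.3006591796875), (128.60728454589844, 84.08251953125), 20.95969009399414) 0.0276
knobtop 675 ((557.9482421875, 192.04051208496094), (28.36888313293457, 28.257015228271484), 13.603317260742188) 0.0677
knob top at start 0.07470968803594037
w2 100 -22.1 w2 120 -22.0 w2 140 -22.0 
w6 100 15.8 w6 120 15.9 w6 140 15.9 
w7 100 14.8 w7 120 14.7 w7 140 14.4
```

```bash
python3 -c "
from plant import robot
print(robot.close_job())"
```

```text
the job is handed in; nothing more can be done
None
```

The job is handed in at about 32 s of the 72 s allowed: the stop is seated flat with its fence within 0.5 mm of the expected seat, and the knob is against its firm stop (1.8 N m, no further turn on a last regrip). The simulator returned no verdict, and I did not re-measure the three bystanders, though no contact with them was planned or seen.

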